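# Lock a sample case and back out its crossed screw

### The job

Fasten the sample case: first swing the hasp down flat over its catch, then start each of the two black wing screws gently clockwise. The sound one runs on for about a quarter turn to its stop and is left fully home, not overtightened; the other is cross-threaded and goes stiff early, so turn it just until it binds, do not force it, and turn it back anticlockwise to its stop. Disturb nothing else on the table or on the lid.

Things in the scene. Friction and masses are not known exactly. Their poses are not given: they have to be found in the camera images.
- case: Grey case, 160 (x) x 220 (y) x 72 mm high, fixed at a varying place and yaw; origin on its underside, 90 mm from its front; x to its rear, y to its left, z up. The rear part is a flat lid; the front slopes at 28 degrees from the lid's edge (x = -4 mm, z = 72) down to a 27 mm high front edge. Straight out of the slope is (-0.469, 0, 0.883), up the slope (0.883, 0, 0.469) in its axes
- hasp_hinge (a point): Middle of the hasp's hinge line, fixed on the case at the lid's front edge, 6 mm out from the slope's surface. Axes as the case's: y runs along the hinge line
- hasp_pad (a point): Point on the outer face of the hasp's plain end, 63 mm from the hinge line. Steel plate 80 mm long, 44 wide, 3 thick, with a slot 17 to 45 mm from the hinge; at the start it stands up from the slope. Lying flat, the catch (a wire loop in the middle of the slope) stands 8 mm proud through the slot. x runs along the plate to the hinge, y along the hinge line, z out of the outer face
- hasp (a joint): Angle of the hasp from the slope, rad: 0 lies flat over the catch (a firm stop), 1.57 stands square to the slope, up to 2.4 tipped back. It stays where it is left (friction 0.05 N m)
- wing_a (a point): Middle of the wing of one of two wing screws that look alike, 75 mm left and right of the hasp, 50 mm down the slope from the lid's edge; which is on which side changes. Wing: black plate 38 mm long, 10 thick, 30 high on a round hub. Point: 36 mm out from the slope, 10 below the wing's end, 18 above the hub. x: its length, y: its thickness (pinch here), z: out of the slope, along the screw's axis
- wing_b (a point): The same point and axes on the other wing screw. The screws' axes stand square to the slope, so 28 degrees from vertical, leaning to the front of the case. One of the two screws is sound, the other cross-threaded
- screw_a (a joint): Turn of wing screw a, rad; grows clockwise as seen looking at its head from outside; 0 is its back-out stop, it starts between 0 and 0.25. A sound screw turns easily (0.03 N m) to its home stop at 1.5; a cross-threaded one turns as easily only to 0.5 and binds there. Screws do not visibly sink as they turn
- strain_a (a joint): How far screw a is wound up beyond its free turn, rad, clockwise positive: once it binds, is home or is at its back-out stop, further turning of the wing winds it like a spring of 1.2 N m per rad, and it springs back when let go. Above 0.40 (0.48 N m) the thread is ruined
- screw_b (a joint): The same for wing screw b
- strain_b (a joint): The same for wing screw b
- timer: Bench timer 62 x 66 x 19 mm lying on the lid; a bystander, origin under its middle
- small_bottle: Small white screw-cap bottle, 35 mm across and 68 mm high, beside the case; a bystander
- marker: Marker pen 135 mm long, lying in front of the case; a bystander
- pencil: Green pencil 159 mm long, lying beside the case; a bystander

How it is judged:
By the outcome, as a careful person would: the job done as asked, in the order asked, and still so for the second after the job is handed in, with the robot touching nothing.
It also fails if it takes over 72 s, if anything falls off the work surface, if the arm or the gripper's body presses on something with over 40 N, if the wrist force passes 120 N, or if a joint passes its speed limit or range.

### The arm

A 7-joint arm with a two-finger parallel gripper is mounted at the origin on a cart in front of the work surface, level with it; the furniture and walls round the work are solid. World frame = base frame: x ahead of the robot, y to its left, z up, the work surface at z = 0. Lengths are in m, angles in rad, forces in N, time in s.
With the tool pointing down it reaches from about 0.425 to 0.975 m from the base axis. Payload 16.7 kg.
Tool frame: the origin (TCP) lies at the very end of the fingers, on their centre line; the grasp point (between the pads) lies 19 mm behind it; x points along the fingers, y is the direction in which the jaws open and shut, and the axes are right-handed (so a half turn about x gives the same grasp; the last joint's range is limited). The gripper opens to 85 mm and grips with 20 to 120 N. Pads are 22 mm wide; open, the fingers measure 114 mm over their backs; the gripper's body (76 mm by 85 mm) begins 54 mm behind the grasp point. The pads swing forward as they close: fully open they stand 13 mm farther back than shut.
Start: joints at [0.997, 0.426, 0.074, 1.606, -0.034, 1.111, -0.067], TCP at [0.278, -0.615, 0.231] pointing down, gripper open.
Joint ranges: [-2.85, 2.85], [-0.5, 2.14], [-1.23, 1.37], [0.21, 2.46], [-1.02, 4.16], [0.16, 2.05], [-2.73, 2.73]. Speed limits (rad/s): [1.89, 1.89, 2.39, 2.39, 3.01, 3.01, 3.01].

### API

Orientations are given as a unit quaternion [x, y, z, w].
In Python, from rig import read_state, camera, get_calibration, ctrl gives the robot as it stands.
- The arm moves only by the tool jog_arm, never from a script. Its argument "moves" is a list of rows, each a list of 2 entries, a list of its own where there are three numbers: the shift along the tool's x, y, z in m, then the turn about the tool's x in degrees. In form: [[[tx, ty, tz], roll], ...]. A call has 1 to 12 rows; each row shifts and turns the pose as measured when the row begins, along the tool's axes as they then stand; what a row does not reach is not made up. A row lasts 1/12 s, in which the tool goes at most 41.7 mm and 7.16 degrees, less where a joint would pass 70% of its speed; a pose out of reach is approached as far as the arm can. A call with a gripper value outside its range is refused whole. "gripper" is the opening, from 0 (shut) to 1 (fully open), set as the call begins (left out, the last holds). The fingers move at their own pace and stop on an object; "squeeze" is the grip in N (left out, the last holds). Time passes only in rows, so rows that do not move let the fingers close. It gives the time, the measured TCP pose, the force and the opening at its end, in the units of the state.
- read_state(): the state, without advancing time (a new reading comes with each control period).
- camera(name): name is "scene" or "top" or "wrist"; returns the picture (420x560x3 uint8, red, green, blue); there is no depth.
- get_calibration(name): a dict with "camera_matrix" (3x3 intrinsics, pixels), "k1" (the pictures are not rectified: a ray, as slopes to the right and down, at radius r is drawn at 1 + k1 r^2 times it, then the intrinsics apply), "T" (4x4, takes a point from camera to world coordinates). Camera axes: x right, y down, z forward; pixel columns grow to the right and rows downward; lengths in m; the calibration is good to about 2 mm. A picture is of the moment at which its call begins: read the wrist's pose just before it. get_calibration takes no time and is no camera call; for the wrist camera it gives the pose at the moment of the call.
- ctrl.close_job(): hands the job in, once; it reports no verdict.
The state is a dict: "time": time; "joint_positions": joint angles; "joint_vel": joint speeds; "effort": joint torques, N m; "tool_pos": TCP position; "eef_rot": TCP orientation; "ft_force": force on the tool from outside, world axes, zero at the start; "moment": the same for the moment, N m; "width": finger opening in m.
Only numpy, scipy, OpenCV 4.12 (cv2) and the standard library are available. Lean on these libraries where they do the work, as an engineer would, in place of code of your own. Each camera call takes 0.05 s, during which the arm holds its last target. There are 200 camera calls.

## Working session

There is one attempt and no reset: what is moved stays moved. The work goes in short steps, Python scripts to look and compute and a tool call to move; the robot and the scene stay as the last step left them, time stands still between calls to the robot, and variables do not carry over. Pictures are saved under pics/ and viewed, about 8 in all and at most 12, crops included, and the job is handed in when it is done.

Besides the shell and the picture viewer there is one more tool, called after ">>>" by a JSON object that holds its "api" and its "payload". jog_arm: Moves the arm, as the interface text tells. Its arguments: {"type":"object","properties":{"moves":{"type":"array"},"gripper":{"type":"number"},"squeeze":{"type":"number"}},"required":["moves"]}

```bash
ls; mkdir -p pics
python3 - <<'E'
from rig import *
import cv2
for n in("scene","top"):
    cv2.imwrite(f"pics/{n}0.png",cv2.cvtColor(camera(n),cv2.COLOR_RGB2BGR)); c=get_calibration(n); print(n,c)
s=read_state(); print(s)
E
```

```text
pics
scene {'camera_matrix': array([[502.58057925,   0.        , 279.08357041],
       [  0.        , 502.58057925, 203.02286498],
       [  0.        ,   0.        ,   1.        ]]), 'k1': -0.18021637368331847, 'T': array([[-0.73874217, -0.28403265,  0.61121637, -0.0076655 ],
       [-0.67348257,  0.34620659, -0.65311732,  0.59882745],
       [-0.02610049, -0.89412888, -0.44704845,  0.45086861],
       [ 0.        ,  0.        ,  0.        ,  1.        ]])}
top {'camera_matrix': array([[427.6910341 ,   0.        , 278.03212629],
       [  0.        , 427.6910341 , 210.48782149],
       [  0.        ,   0.        ,   1.        ]]), 'k1': -0.005955011715862806, 'T': array([[ 0.00480179, -0.99337059,  0.11485558,  0.40433444],
       [-0.99940077, -0.00870441, -0.0335012 ,  0.04463071],
       [ 0.03427886, -0.11462589, -0.99281714,  0.92088555],
       [ 0.        ,  0.        ,  0.        ,  1.        ]])}
{'time': 0.1, 'joint_positions': array([ 0.99652222,  0.42666257,  0.07384023,  1.60652633, -0.03411779,
        1.11079516, -0.06706433]), 'joint_vel': array([-0.00053073, -0.00219031,  0.00058652, -0.00385657,  0.00112306,
        0.00111409,  0.00046171]), 'effort': array([ 1.04458560e-02, -9.51515651e+01,  3.77291411e+00, -4.64405072e+01,
        1.98242383e-02,  6.54214964e-03, -1.16021232e-05]), 'tool_pos': array([ 0.27801941, -0.61469216,  0.23069218]), 'eef_rot': array([-0.69111351, -0.14944333,  0.69132196, -0.14866995]), 'ft_force': array([-1.11130535, -0.60506378,  0.21430801]), 'moment': array([ 0.0116785 ,  0.06598835, -0.00991318]), 'width': 0.08535877444352778}
```

```bash
python3 -c "
import cv2,numpy as np
a=cv2.imread('pics/scene0.png');b=cv2.imread('pics/top0.png')
"
```

```text
(no output)
```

View pics/scene0.png

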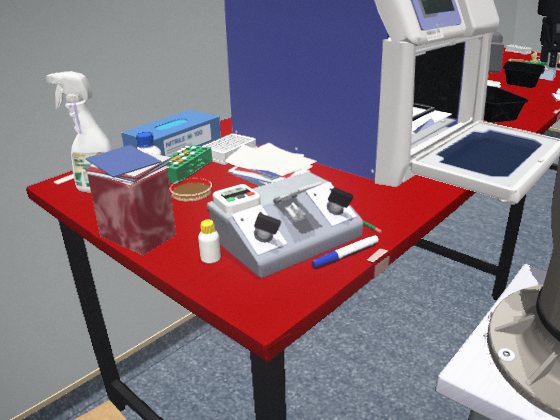

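View pics/top0.png

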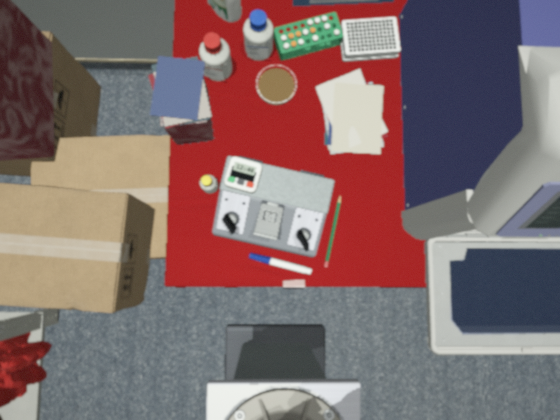

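The scene shows the case with its hasp up at (295,205) and wings at (267,228) and (340,200). From the top, the case is centred near (272,205), with wings at (231,222) and (304,233) and the hasp at (268,220).

Run:
```python
import cv2,numpy as np
a=cv2.imread('pics/scene0.png')[165:280,200:385];b=cv2.imread('pics/top0.png')[150:280,195:350]
a=cv2.resize(a,None,fx=4,fy=4,interpolation=cv2.INTER_CUBIC)
b=cv2.resize(b,None,fx=4.5,fy=4.5,interpolation=cv2.INTER_CUBIC)
cv2.imwrite('pics/a1.png',a);cv2.imwrite('pics/b1.png',b)
```

```text
(no output)
```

View pics/a1.png

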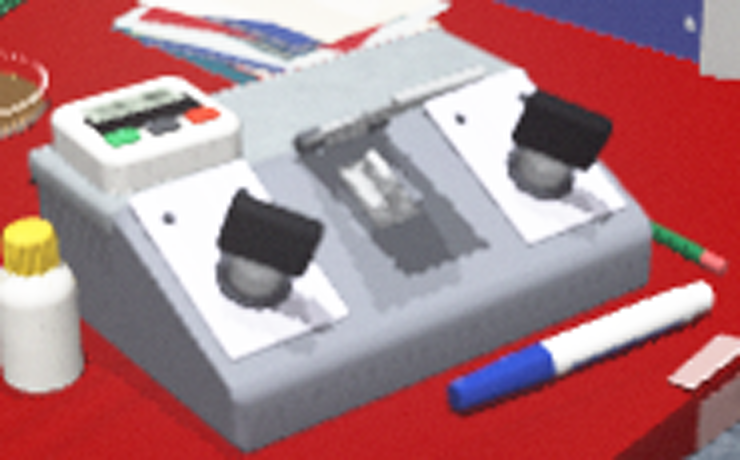

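View pics/b1.png

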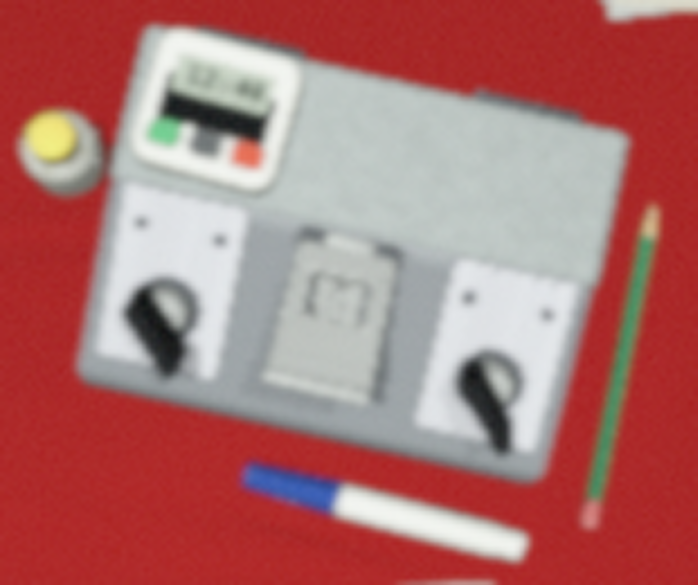

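The crops show the hasp low over the catch and edge-on in the scene view, with its free end at top-crop (320,393). Both wings lie about 45° off the slope line. Next I'll fit the case pose from corners and get the hasp and wing points.

```bash
cat > h.py <<'E'
import numpy as np,cv2
from scipy.optimize import least_squares
from scipy.spatial.transform import Rotation as R
from rig import *
CAL={n:get_calibration(n) for n in("scene","top")}
def proj(n,P,c=None):
    c=c or CAL[n];P=np.atleast_2d(P);T=c["T"];q=(P-T[:3,3])@T[:3,:3]
    K=c["camera_matrix"]
    return cv2.projectPoints(q,np.zeros(3),np.zeros(3),K,np.array([c["k1"],0,0,0,0.]))[0][:,0]
def ray(n,uv,c=None):
    c=c or CAL[n]
    d=cv2.undistortPoints(np.array([[uv]],float),c["camera_matrix"],np.array([c["k1"],0,0,0,0.]))[0,0]
    return c["T"][:3,3],c["T"][:3,:3]@np.array([*d,1])
def A(x,y):return ((x+.5)/4-.5+200,(y+.5)/4-.5+165)
def B(x,y):return ((x+.5)/4.5-.5+195,(y+.5)/4.5-.5+150)
def case(p,X):
    c,s=np.cos(p[2]),np.sin(p[2]);X=np.atleast_2d(X)
    return X@np.array([[c,s,0],[-s,c,0],[0,0,1]])+[p[0],p[1],0]
N=np.array([-.469,0,.883]);U=np.array([.883,0,.469])
E0=np.array([-.004,0,.072])
HINGE=E0+.006*N
E
cat > fit.py <<'E'
from h import *
obs=[("top",B(148,28),(.07,.11,.072)),("top",B(630,133),(.07,-.11,.072)),("top",B(78,375),(-.09,.11,.027)),("top",B(543,480),(-.09,-.11,.027)),
("scene",A(235,390),(-.09,.11,.027)),("scene",A(650,260),(-.09,-.11,.027)),("scene",A(245,450),(-.09,.11,0))]
def f(p):return np.concatenate([(proj(n,case(p,X))[0]-uv) for n,uv,X in obs])
r=least_squares(f,[.6,0,-.2]);p=r.x;print(p,np.degrees(p[2]));print(r.fun.reshape(-1,2).round(1))
np.save("p.npy",p)
inv=lambda W:case([0,0,-p[2]],W-[p[0],p[1],0])[0]
# hasp free end: point in hasp plane y=0 : ray intersect
for n,uv in(("top",B(318,390)),("scene",A(390,118))):
    o,d=ray(n,uv);print(n,inv(o+d*0),)
    o2=inv(o);d2=inv(o+d)-o2;t=-o2[1]/d2[1] if n=="scene" else 0
    # find elevation where distance from hinge=80mm
    for t in np.linspace(.3,1.3,4001):
        q=o2+d2*t
        if n=="top" and abs(np.hypot(q[0]-HINGE[0],q[2]-HINGE[2])-.08)<.0004:
            v=q-HINGE;print(q,"phi",np.arctan2(v@N,-v@U))
print("hinge",case(p,HINGE))
for ph in(0,.3,.6,.9,1.2,1.57):
    C=[HINGE+l*(-np.cos(ph)*U+np.sin(ph)*N)+[0,w,0] for l in(0,.08) for w in(.022,-.022)]
    print(ph,[tuple(((proj("top",case(p,c))[0]-[195,150]+.5)*4.5).round()) for c in C],[tuple(((proj("scene",case(p,c))[0]-[200,165]+.5)*4).round()) for c in C])
for s in(1,-1):
    for hgt in (.016,.036,.046):
        W=E0-.05*U+hgt*N+[0,s*.075,0]
        print(s,hgt,case(p,W).round(4),((proj("top",case(p,W))[0]-[195,150]+.5)*4.5).round(),((proj("scene",case(p,W))[0]-[200,165]+.5)*4).round())
s=read_state();print(R.from_quat(s["eef_rot"]).as_matrix().round(3))
E
python3 fit.py
```

```text
[ 0.52131136  0.02556083 -0.22095673] -12.659887943006538
[[ 0.6 -0.4]
 [-0.6  0.9]
 [-0.4  0.9]
 [-0.8  1.4]
 [-0.3  1.4]
 [ 1.4 -8.5]
 [-2.   0.9]]
top [-0.11831242 -0.00703077  0.92088555]
[-0.07477657 -0.00071421  0.12003409] phi 1.0495913510887827
[-0.07476297 -0.00071224  0.11978391] phi 1.047038820422274
[-0.07474937 -0.00071026  0.11953372] phi 1.0444770890562456
[-0.07473577 -0.00070829  0.11928353] phi 1.0419061409591144
[-0.07472217 -0.00070632  0.11903334] phi 1.039325960471089
[-6.97987136e-02  8.02032153e-06  2.84653249e-02] phi -0.17125253725529221
[-6.97851129e-02  9.99363077e-06  2.82151370e-02] phi -0.17383339022311578
[-6.97715122e-02  1.19669400e-05  2.79649491e-02] phi -0.17640500967513123
[-6.97579115e-02  1.39402493e-05  2.77147612e-02] phi -0.17896741124378385
[-6.97443108e-02  1.59135585e-05  2.74645733e-02] phi -0.18152061093384256
scene [-0.64175543  0.44339723  0.45086861]
hinge [[0.51466302 0.02705421 0.077298  ]]
0 [(np.float64(303.0), np.float64(234.0)), (np.float64(400.0), np.float64(257.0)), (np.float64(268.0), np.float64(395.0)), (np.float64(362.0), 
[... 1535 characters left out ...]
oat64(400.0), np.float64(257.0)), (np.float64(281.0), np.float64(301.0)), (np.float64(387.0), np.float64(325.0))] [(np.float64(297.0), np.float64(139.0)), (np.float64(381.0), np.float64(112.0)), (np.float64(345.0), np.float64(11.0)), (np.float64(434.0), np.float64(-15.0))]
1 0.016 [[0.4834 0.1109 0.0627]] [162. 317.] [257. 252.]
1 0.036 [[0.4743 0.113  0.0803]] [154. 335.] [269. 222.]
1 0.046 [[0.4697 0.114  0.0892]] [150. 343.] [275. 206.]
-1 0.016 [[ 0.4506 -0.0354  0.0627]] [490. 393.] [547. 148.]
-1 0.036 [[ 0.4414 -0.0334  0.0803]] [489. 412.] [562. 119.]
-1 0.046 [[ 0.4368 -0.0323  0.0892]] [488. 422.] [570. 103.]
[[-0.001  0.412 -0.911]
 [ 0.001 -0.911 -0.412]
 [-1.    -0.001  0.   ]]
```

```bash
sed -i 's/A(650,260)/A(651,230)/' fit.py; python3 fit.py | head -9
cat > w.py <<'E'
from h import *
p=np.load("p.npy")
c2=np.array([np.cos(p[2]),np.sin(p[2])])
def onplane(n,uv,h,c=None):
    o,d=ray(n,uv,c);M=case([0,0,p[2]],N)[0];P0=case(p,E0+h*N)[0]
    return o+d*((P0-o)@M)/(d@M)
def slope(W): # world-> (down slope, y left, out) about lid edge
    q=case([0,0,-p[2]],np.atleast_2d(W)-[p[0],p[1],0])-E0
    return np.c_[-q@U,q[:,1],q@N]
E
python3 - <<'E'
from w import *
for n,a,b in(("scene",A(242,193),A(322,222)),("scene",A(530,92),A(612,122))):
    q=slope([onplane(n,a,.046),onplane(n,b,.046)])*1e3;d=q[1]-q[0];print(q.round(1),np.hypot(*d[:2]),np.degrees(np.arctan2(d[1],d[0])))
t=case(p,HINGE+.06*(-np.cos(1.)*U+np.sin(1.)*N))[0];print("hasp pt now",t)
for ph in(.8,.6,.4,.2,0):print(ph,case(p,HINGE+.064*(-np.cos(ph)*U+np.sin(ph)*N)+.0015*(np.sin(ph)*U+np.cos(ph)*N))[0].round(4))
E
```

```text
[ 0.52261672  0.02471563 -0.21162043] -12.1249572726636
[[ 0.6 -0.6]
 [-0.4 -0.3]
 [ 0.3  0.8]
 [ 0.1  0.4]
 [ 0.3  0.9]
 [ 0.8 -1.8]
 [-1.4  0.5]]
top [-0.11982667 -0.00537372  0.92088555]
[[40.4 84.7 46. ]
 [64.3 62.4 46. ]] 32.64751189500321 -43.12816893380689
[[ 39.9 -61.2  46. ]
 [ 67.  -86.7  46. ]] 37.150933254806425 -43.31560286677358
hasp pt now [0.46481733 0.03713308 0.10667503]
0.8 [0.4569 0.0388 0.0984]
0.6 [0.4539 0.0395 0.0859]
0.4 [0.4535 0.0396 0.0732]
0.2 [0.4556 0.0391 0.0605]
0 [0.46   0.0382 0.0486]
```

>>> {"api": "jog_arm", "payload": {"moves": [[[0,-0.033,-0.0225],0],[[0,-0.033,-0.0225],0],[[0,-0.033,-0.0225],0],[[0,-0.033,-0.0225],0],[[0,-0.033,-0.0225],0],[[0,-0.033,-0.0225],0],[[0,-0.033,-0.0225],0],[[0,-0.033,-0.0225],0],[[0,-0.029,-0.0264],0],[[0,-0.029,-0.0264],0],[[0,-0.029,-0.0264],0],[[0,-0.029,-0.0264],0]], "gripper": 0}}

```text
time: 1.1
tool_pos: [0.3783, -0.1374, 0.2257]
eef_rot: [-0.69, -0.146, 0.694, -0.144]
ft_force: [1.7, -0.3, 0.5]
width: 0.0001
```

```bash
cat > go.py <<'E'
import sys
from rig import read_state
import numpy as np
from scipy.spatial.transform import Rotation as R
s=read_state();M=R.from_quat(s["eef_rot"]).as_matrix();t=np.array(eval(sys.argv[1]))
print("t",s["time"],"pos",s["tool_pos"].round(4),"F",s["ft_force"].round(2),"M",s["moment"].round(3),"w",s["width"],"j7",s["joint_positions"][6])
d=t-s["tool_pos"];print("tool shift",(d@M).round(4),"z axis heading deg",np.degrees(np.arctan2(M[1,2],M[0,2])))
E
python3 go.py "[.457,.039,.16]"
```

```text
t 1.1 pos [ 0.3783 -0.1374  0.2257] F [ 1.7  -0.29  0.55] M [-0.019 -0.099 -0.012] w 0.0001257993050648124 j7 -0.9660071333628696
tool shift [ 0.0652 -0.1298 -0.1433] z axis heading deg -156.33779203878942
```

>>> {"api": "jog_arm", "payload": {"moves": [[[0,-0.026,-0.0287],0],[[0,-0.026,-0.0287],0],[[0,-0.026,-0.0287],0],[[0,-0.026,-0.0287],0],[[0,-0.026,-0.0287],0],[[0,0,0],7.1],[[0,0,0],7.1],[[0,0,0],7.1],[[0,0,0],7.1],[[0,0,0],7.1],[[0,0,0],0]]}}

```text
time: 2.02
tool_pos: [0.459, 0.0599, 0.2247]
eef_rot: [-0.701, 0.075, 0.706, 0.076]
ft_force: [0.6, -1.0, -0.4]
width: 0.0
```

```bash
python3 go.py "[.457,.039,.13]"; python3 -c "
from rig import *;import cv2
cv2.imwrite('pics/w1.png',cv2.cvtColor(camera('wrist'),cv2.COLOR_RGB2BGR))"
```

```text
t 2.0167 pos [0.459  0.0599 0.2247] F [ 0.55 -1.04 -0.36] M [-0.01  -0.006  0.02 ] w 3.989479857524939e-05 j7 -2.1053169338044695
tool shift [ 0.0946  0.0209 -0.0032] z axis heading deg 167.74524774443918
```

View pics/w1.png

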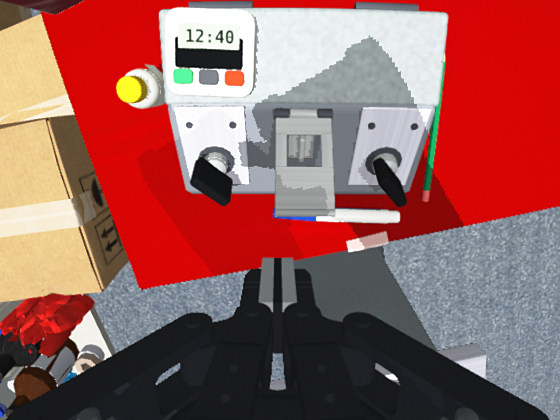

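The wrist view shows the hasp's free end at (305,213) and the wings at (211,185) and (388,185), with everything still clear. Next I'll press the hasp down.

>>> {"api": "jog_arm", "payload": {"moves": [[[0,0.021,-0.002],0],[[0.035,0,0],0],[[0.035,0,0],0],[[0.033,0,0],0],[[0.009,0,0],0],[[0.009,0,0],0],[[0.009,0,0],0],[[0.009,0,0],0],[[0.009,0,0],0],[[0.009,0,0],0],[[0,0,0],0]]}}

```text
time: 2.98
tool_pos: [0.4602, 0.0386, 0.0658]
eef_rot: [0.706, -0.059, -0.703, -0.061]
ft_force: [-0.8, 0.3, -0.6]
width: -0.0003
```

```bash
python3 go.py "[.4575,.039,.0545]"
```

```text
t 2.9833 pos [0.4602 0.0386 0.0658] F [-0.8   0.29 -0.57] M [-0.036  0.096 -0.024] w -0.000269062460281598 j7 -2.1733130549096855
tool shift [0.0113 0.0001 0.0028] z axis heading deg 170.2145577053296
```

>>> {"api": "jog_arm", "payload": {"moves": [[[0.004,0,0.0015],0],[[0.004,0,0.0012],0],[[0.003,0,0],0],[[0.002,0,0],0],[[0.001,0,0],0]]}}

```text
time: 3.4
tool_pos: [0.4592, 0.0394, 0.0525]
eef_rot: [0.707, -0.059, -0.702, -0.061]
ft_force: [-10.3, -1.4, 35.6]
width: 0.0002
```

```bash
python3 go.py "[.4575,.039,.0545]"
```

```text
t 3.4 pos [0.4592 0.0394 0.0525] F [-10.3   -1.45  35.59] M [-0.448  2.052 -0.093] w 0.0002312499726546424 j7 -2.1951174261263264
tool shift [-0.002   0.0007  0.0016] z axis heading deg 170.240974322645
```

>>> {"api": "jog_arm", "payload": {"moves": [[[-0.03,0,0],0],[[-0.04,0,0],0],[[-0.04,0,0],-7],[[-0.02,0,0],-7],[[0,0,0],-7],[[0,0,0],-7],[[0,0,0],-7],[[0,0,0],-7],[[0,0,0],-7],[[0,0,0],-7],[[0,0,0],-7],[[0,0,0],-7]], "gripper": 0.45}}

```text
time: 4.4
tool_pos: [0.4583, 0.0396, 0.1908]
eef_rot: [0.61, 0.362, -0.603, 0.365]
ft_force: [0.2, 0.4, 0.1]
width: 0.0382
```

>>> {"api": "jog_arm", "payload": {"moves": [[[0,0,0],-7.1],[[0,0,0],-7.1],[[0,0,0],-7.1],[[0,0,0],-7.1],[[0,0,0],-7.1],[[0,0,0],-7.1],[[0,0,0],-7.1],[[0,0,0],-7.1],[[0,0,0],-7.1],[[0,0,0],-7.1],[[0,0,0],-7.1],[[0,0,0],-7.1]]}}

```text
time: 5.4
tool_pos: [0.4578, 0.0391, 0.1912]
eef_rot: [0.197, 0.675, -0.195, 0.684]
ft_force: [0.5, -0.3, -0.2]
width: 0.0382
```

>>> {"api": "jog_arm", "payload": {"moves": [[[0,0,0],-7],[[0,0,0],-7],[[0,0,0],-7],[[0,0,0],-7],[[0,0,0],-7],[[0,0,0],-7],[[0,0,0],-7],[[0,0,0],0]]}}

```text
time: 6.07
tool_pos: [0.4575, 0.0386, 0.1914]
eef_rot: [-0.114, 0.693, 0.11, 0.703]
ft_force: [0.0, 0.0, 0.3]
width: 0.0383
```

```bash
python3 - <<'E'
from w import *
W=[E0-.05*U+.036*N+[0,s*.075,0] for s in(1,-1)];print("wing pts",case(p,W).round(4))
E
python3 go.py "[.476,.112,.12]"; python3 -c "
from rig import *;import cv2,pickle
pickle.dump(get_calibration('wrist'),open('c2.pkl','wb'))
cv2.imwrite('pics/w2.png',cv2.cvtColor(camera('wrist'),cv2.COLOR_RGB2BGR))
cv2.imwrite('pics/t2.png',cv2.cvtColor(camera('top'),cv2.COLOR_RGB2BGR))
cv2.imwrite('pics/s2.png',cv2.cvtColor(camera('scene'),cv2.COLOR_RGB2BGR))"
```

```text
wing pts [[ 0.4748  0.1117  0.0803]
 [ 0.4433 -0.035   0.0803]]
t 6.0667 pos [0.4575 0.0386 0.1914] F [0.03 0.04 0.25] M [0.048 0.064 0.015] w 0.03832126163093313 j7 1.4615178945772767
tool shift [0.0715 0.0644 0.0397] z axis heading deg 18.26567538365966
```

View pics/w2.png

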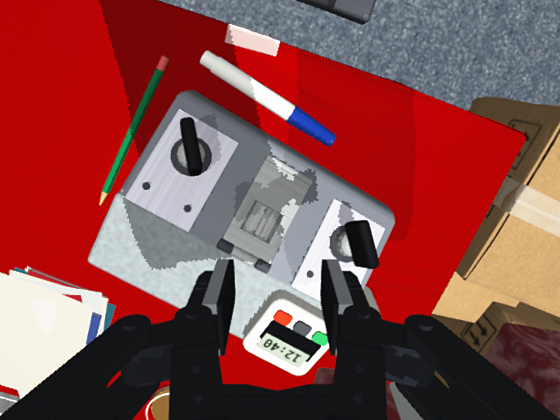

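The hasp lies flat over its catch at (262,220). The wings are at (190,147) and (361,244). I'll measure their directions from a black mask.

Run:
```python
from w import *
import pickle
c=pickle.load(open('c2.pkl','rb'));im=cv2.imread('pics/w2.png')
m=(im.max(2)<45).astype(np.uint8)
for nm,(x0,x1,y0,y1),s in(("L",(335,385,210,275),1),("R",(170,215,105,185),-1)):
    k=np.zeros_like(m);k[y0:y1,x0:x1]=m[y0:y1,x0:x1]
    cs=max(cv2.findContours(k,0,2)[0],key=cv2.contourArea);r=cv2.minAreaRect(cs);b=cv2.boxPoints(r)
    print(nm,cv2.contourArea(cs),b.round().tolist())
    e=sorted([(np.linalg.norm(b[i]-b[(i+1)%4]),i) for i in range(4)])
    i,j=e[0][1],e[1][1];a1=(b[i]+b[(i+1)%4])/2;a2=(b[j]+b[(j+1)%4])/2
    q=slope([onplane("w",a,.044,c) for a in(a1,a2)])*1e3;d=q[1]-q[0]
    ang=np.degrees(np.arctan2(d[1],d[0]));print(q.round(1),np.hypot(*d[:2]),(ang+90)%180-90)
    W=case(p,E0-.05*U+.046*N+[0,s*.075,0]);print("pred top px",proj("w",W,c),"mask c",r[0])
    dw=onplane("w",a2,.044,c)-onplane("w",a1,.044,c);print("world heading",np.degrees(np.arctan2(dw[1],dw[0]))%180)
```

```text
L 1047.0 [[342.0, 224.0], [366.0, 217.0], [380.0, 266.0], [356.0, 272.0]]
[[63.5 58.7 44. ]
 [35.5 85.1 44. ]] 38.42740261624352 -43.31375801082359
pred top px [[365.90586663 246.08670595]] mask c (361.0576477050781, 244.71153259277344)
world heading 34.7411357841024
R 746.0 [[178.0, 119.0], [193.0, 116.0], [204.0, 173.0], [189.0, 176.0]]
[[ 67.3 -85.6  44. ]
 [ 35.8 -59.4  44. ]] 41.04428028975548 -39.82589555050336
pred top px [[186.40517762 145.23516787]] mask c (190.87864685058594, 146.03961181640625)
world heading 31.228115293055602
```

>>> {"api": "jog_arm", "payload": {"moves": [[[0,0,0],-6.5],[[0,0,0],-6],[[0,0,0],-4],[[0,0,0],0]]}}

```text
time: 6.55
tool_pos: [0.4575, 0.0387, 0.1916]
eef_rot: [-0.209, 0.672, 0.204, 0.681]
ft_force: [-1.0, -0.4, -0.0]
width: 0.0386
```

```bash
python3 go.py "[.4748,.1117,.12]"
```

```text
t 6.55 pos [0.4575 0.0387 0.1916] F [-1.04 -0.45 -0.04] M [ 0.007  0.04  -0.01 ] w 0.03861088629074408 j7 1.7170141836470476
tool shift [0.0716 0.0517 0.0544] z axis heading deg 33.916118334887095
```

>>> {"api": "jog_arm", "payload": {"moves": [[[0,0.026,0.0272],-0.8],[[0,0.026,0.0272],0],[[0.035,0,0],0],[[0.03,0,0],0],[[0,0,0],0]]}}

```text
time: 6.97
tool_pos: [0.4773, 0.1134, 0.126]
eef_rot: [-0.203, 0.672, 0.196, 0.685]
ft_force: [-2.6, -1.1, -0.6]
width: 0.0382
```

```bash
python3 go.py "[.4748,.1117,.0725]"
```

```text
t 6.9667 pos [0.4773 0.1134 0.126 ] F [-2.64 -1.09 -0.56] M [-0.054  0.147 -0.011] w 0.038230030735678794 j7 1.3837699665662164
tool shift [ 0.0534  0.0007 -0.0037] z axis heading deg 32.794189969083796
```

>>> {"api": "jog_arm", "payload": {"moves": [[[0.0,0.0005,-0.0035],-1.9],[[0.02,0,0],0],[[0.02,0,0],0],[[0.008,0,0],0],[[0.003,0,0],0],[[0,0,0],0]]}}

```text
time: 7.47
tool_pos: [0.4763, 0.1107, 0.0795]
eef_rot: [-0.213, 0.668, 0.204, 0.683]
ft_force: [-0.6, -0.7, 0.1]
width: 0.0385
```

```bash
python3 go.py "[.4748,.1117,.0725]"; python3 -c "
from rig import *;import cv2
cv2.imwrite('pics/w3.png',cv2.cvtColor(camera('wrist'),cv2.COLOR_RGB2BGR))"
```

```text
t 7.4667 pos [0.4763 0.1107 0.0795] F [-0.58 -0.75  0.1 ] M [ 0.021  0.041 -0.074] w 0.03850647729915059 j7 1.326858432618964
tool shift [ 0.0069  0.0018 -0.0008] z axis heading deg 34.34175219691908
```

View pics/w3.png

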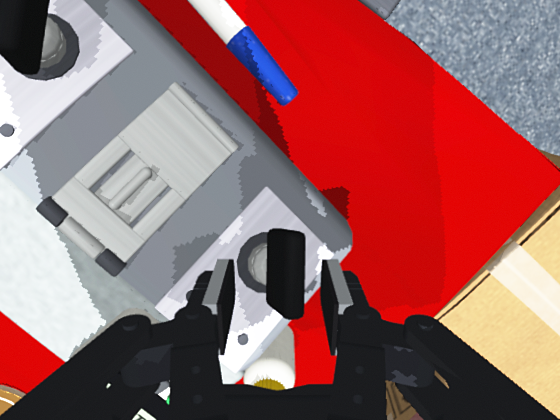

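The wing sits centred and parallel between the open jaws at (286,272). I'll lower the last 7 mm and close gently.

>>> {"api": "jog_arm", "payload": {"moves": [[[0.005,0.0018,-0.0008],0],[[0.002,0,0],0]]}}

```text
time: 7.68
tool_pos: [0.4762, 0.1117, 0.0747]
eef_rot: [-0.213, 0.667, 0.204, 0.684]
ft_force: [0.2, -0.4, 0.3]
width: 0.0387
```

>>> {"api": "jog_arm", "payload": {"moves": [[[0,0,0],0],[[0,0,0],0],[[0,0,0],0],[[0,0,0],0],[[0,0,0],0]], "gripper": 0, "squeeze": 20}}

```text
time: 8.1
tool_pos: [0.4744, 0.1149, 0.0757]
eef_rot: [-0.212, 0.667, 0.206, 0.684]
ft_force: [4.5, -1.0, -9.8]
width: 0.0139
```

```bash
python3 go.py "[.4748,.1117,.0725]"
```

```text
t 8.1 pos [0.4744 0.1149 0.0757] F [ 4.51 -0.98 -9.79] M [-0.302 -1.101 -0.13 ] w 0.013915592014729286 j7 1.3124512554273635
tool shift [ 0.0032 -0.0028 -0.0015] z axis heading deg 34.407819916308654
```

>>> {"api": "jog_arm", "payload": {"moves": [[[0,0,0],3],[[0,0,0],3],[[0,0,0],3],[[0,0,0],3]]}}

```text
time: 8.43
tool_pos: [0.4744, 0.1144, 0.0759]
eef_rot: [-0.137, 0.686, 0.132, 0.703]
ft_force: [-1.2, 0.9, -0.2]
width: 0.0129
```

```bash
python3 go.py "[.4748,.1117,.0725]"
```

```text
t 8.4333 pos [0.4744 0.1144 0.0759] F [-1.16  0.88 -0.16] M [-0.085  0.318  0.039] w 0.01289139571602897 j7 1.127180094972465
tool shift [ 0.0035 -0.0026 -0.0007] z axis heading deg 22.00290410891734
```

>>> {"api": "jog_arm", "payload": {"moves": [[[0,0,0],3],[[0,0,0],3]]}}

```text
time: 8.6
tool_pos: [0.4742, 0.1142, 0.0762]
eef_rot: [-0.099, 0.692, 0.094, 0.709]
ft_force: [-1.6, 0.4, -2.2]
width: 0.0119
```

```bash
python3 go.py "[.4748,.1117,.0725]"
```

```text
t 8.6 pos [0.4742 0.1142 0.0762] F [-1.55  0.37 -2.18] M [-0.074  0.021 -0.043] w 0.011927250861774307 j7 1.0322772508729263
tool shift [ 0.0037 -0.0025 -0.0002] z axis heading deg 15.682116014953777
```

>>> {"api": "jog_arm", "payload": {"moves": [[[0,0,0],3],[[0,0,0],3]]}}

```text
time: 8.77
tool_pos: [0.4741, 0.1139, 0.0764]
eef_rot: [-0.06, 0.696, 0.056, 0.713]
ft_force: [-2.3, 0.7, -1.3]
width: 0.0114
```

```bash
python3 go.py "[.4748,.1117,.0725]"
```

```text
t 8.7667 pos [0.4741 0.1139 0.0764] F [-2.3   0.66 -1.28] M [-0.079  0.148 -0.089] w 0.011413992913849666 j7 0.9370174032996041
tool shift [ 0.004  -0.0023  0.0003] z axis heading deg 9.349730910172221
```

>>> {"api": "jog_arm", "payload": {"moves": [[[0,0,0],3],[[0,0,0],0]]}}

```text
time: 8.93
tool_pos: [0.4739, 0.1136, 0.0767]
eef_rot: [-0.039, 0.698, 0.035, 0.714]
ft_force: [0.1, 1.0, -5.4]
width: 0.0107
```

```bash
python3 go.py "[.4748,.1117,.0725]"
```

```text
t 8.9333 pos [0.4739 0.1136 0.0767] F [ 0.13  1.   -5.38] M [-0.011 -0.018 -0.043] w 0.010667543161177502 j7 0.8870079408165313
tool shift [ 0.0042 -0.002   0.0006] z axis heading deg 6.0189713975735195
```

>>> {"api": "jog_arm", "payload": {"moves": [[[0,0,0],3],[[0,0,0],3],[[0,0,0],0]]}}

```text
time: 9.18
tool_pos: [0.4738, 0.1134, 0.0768]
eef_rot: [-0.002, 0.699, -0.001, 0.715]
ft_force: [-0.8, 0.9, -4.1]
width: 0.0101
```

```bash
python3 go.py "[.4748,.1117,.0725]"
```

```text
t 9.1833 pos [0.4738 0.1134 0.0768] F [-0.76  0.87 -4.07] M [-0.028  0.007 -0.084] w 0.010055550899169772 j7 0.7970233103563491
tool shift [ 0.0043 -0.0017  0.0009] z axis heading deg 0.07205109621432826
```

>>> {"api": "jog_arm", "payload": {"moves": [[[0,0,0],3],[[0,0,0],0]]}}

```text
time: 9.35
tool_pos: [0.4738, 0.1134, 0.0769]
eef_rot: [0.015, 0.698, -0.018, 0.715]
ft_force: [-1.0, 1.4, -4.4]
width: 0.0096
```

```bash
python3 go.py "[.4748,.1117,.0725]"
```

```text
t 9.35 pos [0.4738 0.1134 0.0769] F [-1.04  1.42 -4.35] M [-0.08   0.003 -0.015] w 0.009646294201858365 j7 0.7550958412624239
tool shift [ 0.0044 -0.0016  0.001 ] z axis heading deg -2.684380969118168
```

>>> {"api": "jog_arm", "payload": {"moves": [[[0,0,0],3],[[0,0,0],0]]}}

```text
time: 9.52
tool_pos: [0.4737, 0.1134, 0.0769]
eef_rot: [0.032, 0.698, -0.034, 0.715]
ft_force: [-1.2, 0.3, -2.4]
width: 0.0099
```

```bash
python3 go.py "[.4748,.1117,.0725]"
```

```text
t 9.5167 pos [0.4737 0.1134 0.0769] F [-1.18  0.33 -2.43] M [-0.128  0.015  0.107] w 0.00994709547710853 j7 0.7147422088861796
tool shift [ 0.0044 -0.0016  0.0011] z axis heading deg -5.324337919976212
```

>>> {"api": "jog_arm", "payload": {"moves": [[[0,0,0],2.5],[[0,0,0],0]]}}

```text
time: 9.68
tool_pos: [0.4737, 0.1134, 0.0769]
eef_rot: [0.044, 0.697, -0.047, 0.714]
ft_force: [-0.1, 0.2, -2.6]
width: 0.01
```

```bash
for i in 1 2 3; do python3 go.py "[.4748,.1117,.0725]"; python3 -c "
from rig import *; camera('top')"; done
```

```text
t 9.6833 pos [0.4737 0.1134 0.0769] F [-0.15  0.24 -2.56] M [-0.112  0.157  0.121] w 0.009994398744961686 j7 0.6831652185363101
tool shift [ 0.0045 -0.0015  0.0012] z axis heading deg -7.389277793310497
t 9.7333 pos [0.4737 0.1134 0.0769] F [-1.03 -0.53 -1.95] M [-0.157  0.149  0.149] w 0.009759731462059778 j7 0.685273021878642
tool shift [ 0.0044 -0.0015  0.0012] z axis heading deg -7.250755950678302
t 9.7833 pos [0.4737 0.1134 0.0769] F [-2.57 -0.07 -1.99] M [-0.136  0.106  0.1  ] w 0.009597405371637498 j7 0.6849513126051152
tool shift [ 0.0045 -0.0015  0.0012] z axis heading deg -7.275716352552411
```

Torque climbs with each step and the wing lags from about 0.5 rad of turn, so the left screw is binding and is the cross-threaded one. I'll back it out.

>>> {"api": "jog_arm", "payload": {"moves": [[[0,0,0],-4],[[0,0,0],-4],[[0,0,0],-4],[[0,0,0],-4],[[0,0,0],-4],[[0,0,0],-4],[[0,0,0],-4],[[0,0,0],-4],[[0,0,0],0]]}}

```text
time: 10.58
tool_pos: [0.4727, 0.1128, 0.0775]
eef_rot: [-0.171, 0.68, 0.163, 0.694]
ft_force: [0.6, 2.1, -2.3]
width: 0.0099
```

```bash
python3 go.py "[.4748,.1117,.0725]"
```

```text
t 10.5833 pos [0.4727 0.1128 0.0775] F [ 0.65  2.15 -2.34] M [-0.533  0.014 -0.568] w 0.009945033314014001 j7 1.2102569101260634
tool shift [ 0.0051 -0.0018  0.0013] z axis heading deg 27.2684867541739
```

>>> {"api": "jog_arm", "payload": {"moves": [[[0,0,0],-3],[[0,0,0],-3],[[0,0,0],0]]}}

```text
time: 10.83
tool_pos: [0.4724, 0.113, 0.0778]
eef_rot: [-0.207, 0.671, 0.199, 0.684]
ft_force: [-0.6, 1.3, -1.0]
width: 0.0099
```

```bash
python3 go.py "[.4748,.1117,.0725]"
```

```text
t 10.8333 pos [0.4724 0.113  0.0778] F [-0.62  1.29 -0.95] M [-0.64   0.184 -0.436] w 0.009864475705528682 j7 1.3030770435672598
tool shift [ 0.0053 -0.0023  0.0012] z axis heading deg 33.36134730420214
```

```bash
cat >> go.py <<'E'
p=np.load("p.npy");c,sn=np.cos(p[2]),np.sin(p[2]);Nw=np.array([-.469*c,-.469*sn,.883])
Mx=s["moment"]-np.cross([0,0,-.24],s["ft_force"]);print("M.N",(Mx@Nw).round(3),"Mw",Mx.round(3))
E
echo
```

>>> {"api": "jog_arm", "payload": {"moves": [[[0,0,0],-3],[[0,0,0],0]]}}

```text
time: 11.0
tool_pos: [0.4724, 0.1128, 0.0778]
eef_rot: [-0.224, 0.666, 0.215, 0.678]
ft_force: [-1.7, 1.8, -1.9]
width: 0.0097
```

```bash
python3 go.py "[.4748,.1117,.0725]"
```

```text
t 11.0 pos [0.4724 0.1128 0.0778] F [-1.7   1.77 -1.92] M [-0.493  0.163 -0.56 ] w 0.009651191850851358 j7 1.347038472815168
tool shift [ 0.0054 -0.0022  0.0012] z axis heading deg 36.24205296607435
M.N -0.099 Mw [-0.917 -0.245 -0.56 ]
```

>>> {"api": "jog_arm", "payload": {"moves": [[[0,0,0],-3],[[0,0,0],0]]}}

```text
time: 11.17
tool_pos: [0.4726, 0.1134, 0.0781]
eef_rot: [-0.241, 0.66, 0.232, 0.673]
ft_force: [-3.7, 3.8, 2.9]
width: 0.0099
```

```bash
python3 go.py "[.4748,.1117,.0725]";python3 -c "
from rig import *;import cv2
cv2.imwrite('pics/w4.png',cv2.cvtColor(camera('wrist'),cv2.COLOR_RGB2BGR))"
```

```text
t 11.1667 pos [0.4726 0.1134 0.0781] F [-3.74  3.8   2.86] M [ 0.102  0.347 -0.362] w 0.009868445373346845 j7 1.3891253493652629
tool shift [ 0.0056 -0.0026  0.0006] z axis heading deg 39.027623188994205
M.N -0.003 Mw [-0.809 -0.551 -0.362]
```

View pics/w4.png

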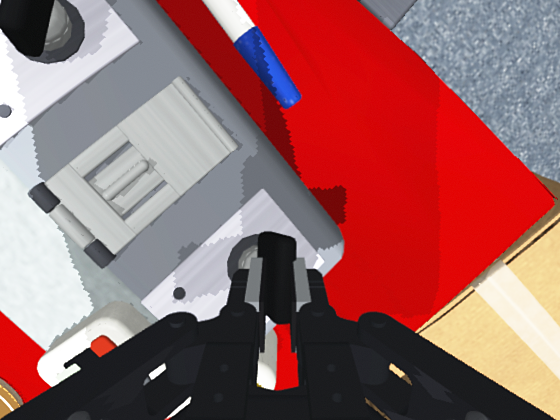

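The wing is still held, aligned with the jaws at (277,275). Two more small steps should confirm the stop.

>>> {"api": "jog_arm", "payload": {"moves": [[[0,0,0],-3],[[0,0,0],0]]}}

```text
time: 11.38
tool_pos: [0.4726, 0.1135, 0.0782]
eef_rot: [-0.256, 0.655, 0.247, 0.667]
ft_force: [-0.4, 0.7, -2.5]
width: 0.01
```

```bash
python3 go.py "[.4748,.1117,.0725]"
```

```text
t 11.3833 pos [0.4726 0.1135 0.0782] F [-0.37  0.71 -2.46] M [-0.575  0.094 -0.413] w 0.009989106689369564 j7 1.4282445332763705
tool shift [ 0.0057 -0.0027  0.0004] z axis heading deg 41.61764711606356
M.N -0.022 Mw [-0.747  0.005 -0.413]
```

>>> {"api": "jog_arm", "payload": {"moves": [[[0,0,0],-3],[[0,0,0],0]]}}

```text
time: 11.55
tool_pos: [0.4726, 0.1133, 0.0781]
eef_rot: [-0.271, 0.649, 0.262, 0.661]
ft_force: [-1.0, 2.3, -0.8]
width: 0.0098
```

```bash
python3 go.py "[.4748,.1117,.0725]"
```

```text
t 11.55 pos [0.4726 0.1133 0.0781] F [-0.95  2.32 -0.81] M [-0.414  0.189 -0.556] w 0.00976228678980677 j7 1.4686563424834191
tool shift [ 0.0057 -0.0026  0.0004] z axis heading deg 44.286307455586254
M.N -0.049 Mw [-0.972 -0.039 -0.556]
```

>>> {"api": "jog_arm", "payload": {"moves": [[[0,0,0],0],[[0,0,0],0],[[0,0,0],0],[[-0.03,0,0],0],[[-0.035,0,0],0],[[-0.035,-0.03,0],0],[[-0.02,-0.03,0],0],[[0,0,0],0]], "gripper": 0.45}}

```text
time: 12.22
tool_pos: [0.5106, 0.0727, 0.2009]
eef_rot: [-0.266, 0.651, 0.258, 0.663]
ft_force: [0.9, -1.9, -0.0]
width: 0.0385
```

```bash
python3 go.py "[.4433,-.035,.12]"
cat > meas.py <<'E'
from w import *
import sys
f=sys.argv[1];c=get_calibration("wrist");im=cv2.cvtColor(camera("wrist"),cv2.COLOR_RGB2BGR);cv2.imwrite(f,im)
m=(im.max(2)<45).astype(np.uint8)
for s in(1,-1):
    W=case(p,E0-.05*U+.04*N+[0,s*.075,0]);u=proj("w",W,c)[0];print(s,"pred",u.round())
    x,y=u.astype(int)
    if not(30<x<530 and 30<y<400):continue
    k=np.zeros_like(m);k[max(0,y-45):y+45,max(0,x-40):x+40]=m[max(0,y-45):y+45,max(0,x-40):x+40]
    cs=max(cv2.findContours(k,0,2)[0],key=cv2.contourArea);r=cv2.minAreaRect(cs);b=cv2.boxPoints(r)
    e=sorted([(np.linalg.norm(b[i]-b[(i+1)%4]),i) for i in range(4)]);i,j=e[0][1],e[1][1]
    a1=(b[i]+b[(i+1)%4])/2;a2=(b[j]+b[(j+1)%4])/2
    P=[onplane("w",a,.044,c) for a in(a1,a2)];q=slope(P);d=q[1]-q[0]
    print("box",b.round().tolist(),"alpha",((np.degrees(np.arctan2(d[1],d[0]))+90)%180-90).round(1),"len",np.hypot(*d[:2]).round(4))
E
python3 meas.py pics/w5.png
```

```text
t 12.2167 pos [0.5106 0.0727 0.2009] F [ 0.93 -1.91 -0.04] M [-0.044 -0.064 -0.001] w 0.0384721312697913 j7 1.7439138454950753
tool shift [ 0.0799 -0.0306 -0.1239] z axis heading deg 43.49283462188754
M.N -0.175 Mw [ 0.416  0.16  -0.001]
1 pred [352. 195.]
box [[332.0, 216.0], [340.0, 167.0], [368.0, 172.0], [360.0, 220.0]] alpha -42.3 len 0.0366
-1 pred [235.  17.]
```

View pics/w5.png

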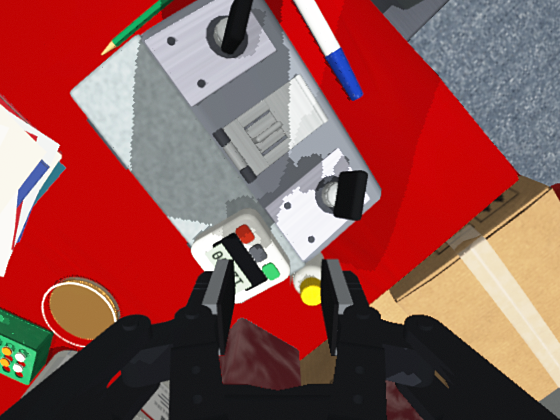

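The left wing now reads α = −42°, back at its start or stop, and the hasp is flat with the bystanders in place. The right wing is next.

>>> {"api": "jog_arm", "payload": {"moves": [[[0,0,0],5.5],[[0,0,0],5.5],[[0,0,0],0]]}}

```text
time: 12.52
tool_pos: [0.5085, 0.074, 0.199]
eef_rot: [-0.197, 0.674, 0.191, 0.686]
ft_force: [-0.2, -1.0, -0.9]
width: 0.0383
```

```bash
python3 go.py "[.4433,-.035,.15]"
```

```text
t 12.5167 pos [0.5085 0.074  0.199 ] F [-0.24 -1.   -0.94] M [ 0.052  0.065 -0.005] w 0.038268322307921356 j7 1.556567398634383
tool shift [ 0.0481 -0.0577 -0.1136] z axis heading deg 31.80704984290628
M.N -0.137 Mw [ 0.292  0.008 -0.005]
```

>>> {"api": "jog_arm", "payload": {"moves": [[[0,-0.015,-0.0285],0],[[0,-0.015,-0.0285],0],[[0,-0.015,-0.0285],0],[[0,-0.013,-0.0285],0],[[0,0,0],0],[[0.03,0,0],0],[[0.025,0,0],0],[[0,0,0],0]]}}

```text
time: 13.18
tool_pos: [0.4374, -0.0373, 0.1381]
eef_rot: [-0.204, 0.672, 0.198, 0.683]
ft_force: [-2.4, -0.1, -0.2]
width: 0.0385
```

```bash
python3 go.py "[.4433,-.035,.0735]"; python3 meas.py pics/w6.png
```

```text
t 13.1833 pos [ 0.4374 -0.0373  0.1381] F [-2.36 -0.15 -0.22] M [0.037 0.147 0.009] w 0.03848483199286179 j7 1.795392808277527
tool shift [ 0.0647 -0.0005  0.0054] z axis heading deg 33.08737314278803
M.N -0.067 Mw [ 0.073 -0.419  0.009]
1 pred [426. 371.]
box [[385.0, 326.0], [464.0, 326.0], [464.0, 415.0], [385.0, 415.0]] alpha -43.9 len 0.0647
-1 pred [278. 235.]
box [[266.0, 264.0], [267.0, 201.0], [294.0, 202.0], [293.0, 264.0]] alpha -40.3 len 0.0364
```

>>> {"api": "jog_arm", "payload": {"moves": [[[0,-0.0005,0.0054],1],[[0.025,0,0],0],[[0.025,0,0],0],[[0.01,0,0],0],[[0.003,0,0],0],[[0,0,0],0]]}}

```text
time: 13.73
tool_pos: [0.4471, -0.0313, 0.0807]
eef_rot: [-0.202, 0.671, 0.196, 0.685]
ft_force: [-0.6, 1.1, -0.3]
width: 0.0385
```

```bash
python3 go.py "[.4433,-.035,.0735]"
```

```text
t 13.7333 pos [ 0.4471 -0.0313  0.0807] F [-0.6   1.14 -0.33] M [-0.024  0.046 -0.031] w 0.03849402084559659 j7 1.6366080999251602
tool shift [ 0.0071 -0.0009 -0.0053] z axis heading deg 32.73723100746919
M.N 0.099 Mw [-0.298 -0.097 -0.031]
```

>>> {"api": "jog_arm", "payload": {"moves": [[[0.004,-0.0009,-0.0053],0.5],[[0.003,0,0],0]]}}

```text
time: 13.9
tool_pos: [0.4442, -0.0349, 0.0755]
eef_rot: [-0.2, 0.671, 0.193, 0.687]
ft_force: [-0.1, 0.1, 0.1]
width: 0.0385
```

>>> {"api": "jog_arm", "payload": {"moves": [[[0,0,0],0],[[0,0,0],0],[[0,0,0],0],[[0,0,0],0]], "gripper": 0, "squeeze": 20}}

```text
time: 14.23
tool_pos: [0.4421, -0.0316, 0.0767]
eef_rot: [-0.199, 0.672, 0.195, 0.686]
ft_force: [4.4, -0.3, -15.3]
width: 0.0133
```

```bash
python3 go.py "[.4433,-.035,.0735]"
```

```text
t 14.2333 pos [ 0.4421 -0.0316  0.0767] F [  4.45  -0.31 -15.28] M [-0.289 -1.125 -0.166] w 0.013299404309212627 j7 1.6274618940968009
tool shift [ 0.0032 -0.0035 -0.0008] z axis heading deg 32.35994721583261
M.N -0.053 Mw [-0.215 -0.057 -0.166]
```

>>> {"api": "jog_arm", "payload": {"moves": [[[0,0,0],3],[[0,0,0],3],[[0,0,0],3],[[0,0,0],3],[[0,0,0],3],[[0,0,0],3],[[0,0,0],3],[[0,0,0],3],[[0,0,0],3],[[0,0,0],3],[[0,0,0],0]]}}

```text
time: 15.15
tool_pos: [0.4411, -0.033, 0.0786]
eef_rot: [-0.005, 0.699, 0.005, 0.715]
ft_force: [2.0, 0.8, -12.4]
width: 0.0099
```

```bash
python3 go.py "[.4433,-.035,.0735]"
```

```text
t 15.15 pos [ 0.4411 -0.033   0.0786] F [  2.02   0.82 -12.38] M [-0.001 -0.5   -0.087] w 0.009936119864959625 j7 1.1557790353116648
tool shift [ 0.0051 -0.002   0.0021] z axis heading deg 0.8075926844257815
M.N 0.013 Mw [-0.198 -0.014 -0.087]
```

>>> {"api": "jog_arm", "payload": {"moves": [[[0,0,0],3],[[0,0,0],3],[[0,0,0],0]]}}

```text
time: 15.4
tool_pos: [0.4409, -0.0332, 0.0788]
eef_rot: [0.032, 0.698, -0.032, 0.715]
ft_force: [3.9, 0.1, -13.9]
width: 0.0096
```

```bash
python3 go.py "[.4433,-.035,.0735]"
```

```text
t 15.4 pos [ 0.4409 -0.0332  0.0788] F [  3.87   0.11 -13.88] M [ 0.003 -0.676 -0.054] w 0.0095616951770875 j7 1.0656598154475607
tool shift [ 0.0054 -0.0016  0.0024] z axis heading deg -5.140772169373073
M.N -0.013 Mw [-0.022  0.253 -0.054]
```

>>> {"api": "jog_arm", "payload": {"moves": [[[0,0,0],3],[[0,0,0],0]]}}

```text
time: 15.57
tool_pos: [0.4408, -0.0332, 0.0789]
eef_rot: [0.049, 0.697, -0.048, 0.714]
ft_force: [2.5, 0.1, -11.5]
width: 0.0095
```

```bash
python3 go.py "[.4433,-.035,.0735]"
```

```text
t 15.5667 pos [ 0.4408 -0.0332  0.0789] F [  2.47   0.07 -11.55] M [-0.062 -0.511 -0.051] w 0.009544573788270698 j7 1.0236559574018105
tool shift [ 0.0054 -0.0014  0.0026] z axis heading deg -7.903762328703265
M.N -0.001 Mw [-0.079  0.081 -0.051]
```

No torque rise on this one at the angle where the left screw bound, so the right screw is the sound one. I'll continue.

>>> {"api": "jog_arm", "payload": {"moves": [[[0,0,0],3],[[0,0,0],3],[[0,0,0],3],[[0,0,0],3],[[0,0,0],3],[[0,0,0],3],[[0,0,0],0]]}}

```text
time: 16.15
tool_pos: [0.4406, -0.033, 0.0793]
eef_rot: [0.155, 0.682, -0.151, 0.699]
ft_force: [2.1, -0.3, -11.2]
width: 0.0092
```

```bash
python3 go.py "[.4433,-.035,.0735]"
```

```text
t 16.15 pos [ 0.4406 -0.033   0.0793] F [  2.13  -0.32 -11.23] M [ 0.18  -0.544  0.175] w 0.009202680305197502 j7 0.7602614947015681
tool shift [ 0.0058 -0.0007  0.0032] z axis heading deg -25.015032996788776
M.N 0.034 Mw [ 0.256 -0.033  0.175]
```

>>> {"api": "jog_arm", "payload": {"moves": [[[0,0,0],3],[[0,0,0],3],[[0,0,0],3],[[0,0,0],3],[[0,0,0],3],[[0,0,0],0]]}}

```text
time: 16.65
tool_pos: [0.4404, -0.0329, 0.0796]
eef_rot: [0.238, 0.659, -0.233, 0.675]
ft_force: [1.9, -2.0, -10.3]
width: 0.0095
```

```bash
python3 go.py "[.4433,-.035,.0735]"
```

```text
t 16.65 pos [ 0.4404 -0.0329  0.0796] F [  1.94  -1.96 -10.29] M [ 0.348 -0.549  0.31 ] w 0.00945228376684148 j7 0.5442266026189637
tool shift [0.0061 0.0001 0.0034] z axis heading deg -38.91976437519943
M.N -0.11 Mw [ 0.818 -0.084  0.31 ]
```

>>> {"api": "jog_arm", "payload": {"moves": [[[0,0,0],0],[[0,0,0],0],[[0,0,0],0]], "gripper": 0.45}}

```text
time: 16.9
tool_pos: [0.4407, -0.0331, 0.0801]
eef_rot: [0.234, 0.66, -0.229, 0.676]
ft_force: [-0.6, 0.1, -0.3]
width: 0.0383
```

```bash
python3 go.py "[.4433,-.035,.0745]"; python3 meas.py pics/w7.png
```

```text
t 16.9 pos [ 0.4407 -0.0331  0.0801] F [-0.64  0.14 -0.34] M [0.01  0.014 0.006] w 0.03834056382135982 j7 0.5542025543916387
tool shift [0.0057 0.     0.0031] z axis heading deg -38.286296875835426
M.N 0.003 Mw [-0.023 -0.139  0.006]
1 pred [596. 136.]
-1 pred [274. 282.]
box [[261.0, 237.0], [292.0, 236.0], [294.0, 319.0], [262.0, 319.0]] alpha 22.6 len 0.0352
```

View pics/w7.png

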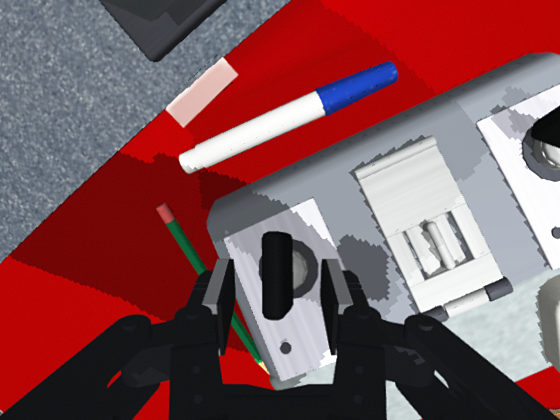

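The wing reads α ≈ 23°, parallel to the jaws at (277,277), and nothing is disturbed. I'll re-grip a little lower and finish the turn.

>>> {"api": "jog_arm", "payload": {"moves": [[[0.004,0,0.003],0],[[0.002,0,0],0]]}}

```text
time: 17.12
tool_pos: [0.4442, -0.0352, 0.0746]
eef_rot: [0.234, 0.659, -0.229, 0.677]
ft_force: [-1.1, 0.7, -0.7]
width: 0.0388
```

>>> {"api": "jog_arm", "payload": {"moves": [[[0,0,0],0],[[0,0,0],0],[[0,0,0],0],[[0,0,0],0],[[0,0,0],3],[[0,0,0],3],[[0,0,0],3],[[0,0,0],0]], "gripper": 0, "squeeze": 20}}

```text
time: 17.78
tool_pos: [0.4437, -0.0356, 0.074]
eef_rot: [0.287, 0.639, -0.281, 0.656]
ft_force: [0.3, -1.6, -2.0]
width: 0.0123
```

```bash
python3 go.py "[.4433,-.035,.0745]"
```

```text
t 17.7833 pos [ 0.4437 -0.0356  0.074 ] F [ 0.34 -1.57 -1.96] M [ 0.219 -0.197  0.381] w 0.012304777519854567 j7 0.4049295935990491
tool shift [-0.0005  0.0001 -0.0007] z axis heading deg -47.406780966532544
M.N 0.052 Mw [ 0.596 -0.116  0.381]
```

>>> {"api": "jog_arm", "payload": {"moves": [[[0,0,0],3],[[0,0,0],3],[[0,0,0],0]]}}

```text
time: 18.03
tool_pos: [0.4434, -0.0356, 0.074]
eef_rot: [0.32, 0.624, -0.314, 0.64]
ft_force: [-3.9, -1.3, 6.1]
width: 0.0121
```

```bash
python3 go.py "[.4433,-.035,.0745]"
```

```text
t 18.0333 pos [ 0.4434 -0.0356  0.074 ] F [-3.86 -1.29  6.12] M [0.216 0.258 0.429] w 0.012131282221228345 j7 0.3132857317270197
tool shift [-0.0005  0.0003 -0.0005] z axis heading deg -53.2773063394193
M.N 0.071 Mw [ 0.527 -0.667  0.429]
```

>>> {"api": "jog_arm", "payload": {"moves": [[[0,0,0],3],[[0,0,0],0]]}}

```text
time: 18.2
tool_pos: [0.4432, -0.0355, 0.0741]
eef_rot: [0.335, 0.616, -0.329, 0.632]
ft_force: [-1.0, -1.5, -0.4]
width: 0.012
```

```bash
python3 go.py "[.4433,-.035,.0745]"
```

```text
t 18.2 pos [ 0.4432 -0.0355  0.0741] F [-1.05 -1.54 -0.41] M [ 0.412 -0.307  0.522] w 0.01201846348129301 j7 0.26944922230474777
tool shift [-0.0004  0.0004 -0.0004] z axis heading deg -56.06156654184449
M.N 0.047 Mw [ 0.781 -0.559  0.522]
```

>>> {"api": "jog_arm", "payload": {"moves": [[[0,0,0],3],[[0,0,0],0]]}}

```text
time: 18.37
tool_pos: [0.4432, -0.0354, 0.074]
eef_rot: [0.35, 0.608, -0.343, 0.624]
ft_force: [-1.6, -1.3, 0.9]
width: 0.0121
```

```bash
python3 go.py "[.4433,-.035,.0745]"
```

```text
t 18.3667 pos [ 0.4432 -0.0354  0.074 ] F [-1.58 -1.35  0.89] M [ 0.466 -0.244  0.585] w 0.012051832508258049 j7 0.22737764044719477
tool shift [-0.0005  0.0003 -0.0003] z axis heading deg -58.733387951489426
M.N 0.093 Mw [ 0.79  -0.624  0.585]
```

>>> {"api": "jog_arm", "payload": {"moves": [[[0,0,0],3],[[0,0,0],0]]}}

```text
time: 18.53
tool_pos: [0.4429, -0.0355, 0.0741]
eef_rot: [0.364, 0.6, -0.357, 0.616]
ft_force: [-2.8, -2.1, 4.4]
width: 0.0124
```

```bash
python3 go.py "[.4433,-.035,.0745]"
```

```text
t 18.5333 pos [ 0.4429 -0.0355  0.0741] F [-2.84 -2.14  4.42] M [0.402 0.082 0.508] w 0.012430556385388185 j7 0.1862466301510403
tool shift [-0.0004  0.0006 -0.0002] z axis heading deg -61.35644731569257
M.N -0.03 Mw [ 0.914 -0.599  0.508]
```

>>> {"api": "jog_arm", "payload": {"moves": [[[0,0,0],3],[[0,0,0],0]]}}

```text
time: 18.7
tool_pos: [0.4428, -0.0354, 0.0742]
eef_rot: [0.378, 0.592, -0.371, 0.607]
ft_force: [-1.7, -1.9, -0.3]
width: 0.0121
```

```bash
python3 go.py "[.4433,-.035,.0745]"
```

```text
t 18.7 pos [ 0.4428 -0.0354  0.0742] F [-1.66 -1.88 -0.28] M [ 0.511 -0.307  0.626] w 0.012090648223977247 j7 0.14540698096936408
tool shift [-0.0003  0.0007 -0.0001] z axis heading deg -63.947647286677565
M.N 0.043 Mw [ 0.961 -0.706  0.626]
```

>>> {"api": "jog_arm", "payload": {"moves": [[[0,0,0],3],[[0,0,0],0]]}}

```text
time: 18.87
tool_pos: [0.4428, -0.0353, 0.0741]
eef_rot: [0.391, 0.584, -0.384, 0.599]
ft_force: [-3.1, -0.8, 0.8]
width: 0.0121
```

```bash
python3 go.py "[.4433,-.035,.0745]"
```

```text
t 18.8667 pos [ 0.4428 -0.0353  0.0741] F [-3.08 -0.79  0.82] M [ 0.59  -0.293  0.796] w 0.012123744102143133 j7 0.10528326131483641
tool shift [-0.0004  0.0006 -0.    ] z axis heading deg -66.48301879373813
M.N 0.244 Mw [ 0.78  -1.033  0.796]
```

>>> {"api": "jog_arm", "payload": {"moves": [[[0,0,0],0],[[0,0,0],0],[[0,0,0],0],[[-0.03,0,0],0],[[-0.04,0,0],0],[[-0.04,0,0],0],[[0,0,0],0]], "gripper": 0.45}}

```text
time: 19.45
tool_pos: [0.4386, -0.034, 0.1863]
eef_rot: [0.384, 0.591, -0.378, 0.601]
ft_force: [2.3, -0.7, 1.4]
width: 0.0386
```

```bash
python3 go.py "[.4433,-.035,.0745]"; python3 meas.py pics/w8.png
```

```text
t 19.45 pos [ 0.4386 -0.034   0.1863] F [ 2.28 -0.7   1.36] M [ 0.002 -0.146  0.047] w 0.03856454274410117 j7 0.28587022068978796
tool shift [0.1119 0.0022 0.0021] z axis heading deg -65.25412038752651
M.N 0.004 Mw [0.169 0.403 0.047]
1 pred [418.  27.]
-1 pred [277. 205.]
box [[265.0, 175.0], [288.0, 173.0], [294.0, 225.0], [270.0, 227.0]] alpha 43.1 len 0.0371
```

View pics/w8.png

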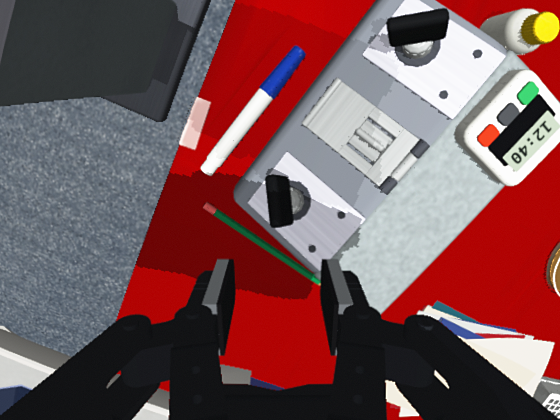

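The right wing sprang back to α = +43.1°, which matches home. The hasp is flat, the left wing is back, and the bystanders are undisturbed, so I'll hand in.

```bash
python3 -c "
from rig import *
print(ctrl.close_job(), read_state()['time'])"
```

```text
the job is handed in; nothing more can be done
the job is handed in; nothing more can be done
```

The case is fastened and the job was handed in at about 19.5 s; no verdict is reported.

- **Hasp:** I pressed it down first until it met a firm stop at about 35 N. The later pictures show it flat with the catch standing through the slot.
- **Left screw (cross-threaded):** It bound after about half a radian. I stopped at a torque reading of about 0.15–0.2 N m and turned it back anticlockwise past its starting angle to the stop. After release the wing measured −42.3°, against −43.3° at the start.
- **Right screw (sound):** It ran freely past the angle where the left one bound. I turned it to its stop, to a reading of about 0.24 N m, re-gripping once on the way. After release it sprang back to +43.1°, about 1.5 rad from the left wing's stop angle, so I take it as home.
- **Bystanders:** The timer, bottle, marker and pencil look unmoved in the last wrist picture; I did not measure them.

**Weaker checks:** The vertical tool gripped the tilted wings at an angle, so torque readings were noisy, up to roughly 0.1 N m. The left screw's back-out stop gave no clear torque rise. I infer it from turning the gripper about 9° beyond the start and the wing returning to about −43°. The wing angles are good to 2–3°.

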